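# Index the tube carousel to its next hole

## Task

Turn the tube carousel on by exactly one hole, clockwise as seen from above: press its spring plunger down with the fingertips to free the disc, push the disc round, and let the plunger spring fully back up in the next hole so that the disc is locked again. Press and push gently with the fingertips, nothing has to be grasped, and leave the dropper bottle and the specimen cup standing where they are.

Things in the scene. Friction and masses are not known exactly. Their poses are not given: they have to be found in the camera images.
- indexer: Fixed carousel base on the table: round grey foot 236 mm across with a small dark pip at every hole, white housing, a steel index plate under the disc with 8 notches (the holes, one every 45 degrees). Origin on the vertical turning axis at table level; its -x axis points to the hole where the plunger starts, its +x axis to the tube reader. z is up.
- carousel_disc (a joint): Turn of the disc in rad: 0 at the start hole, growing clockwise seen from above; the next hole clockwise is at +0.785 (45 degrees). It turns without end while the plunger is clear of the holes, with light drag (1 to 2 N at the plunger), and stays where it is left. White disc 216 mm across, its top 52 mm above the table.
- plunger (a joint): Depth of the spring plunger in m: 0 up (locks the disc, 2 mm play), 0.012 fully pressed; 0.009 or more frees the disc. The spring pushes back with 4 N (up) to 7 N (down). Let go between holes it stays 0.009 down, sliding under the index plate, and the disc can still be pushed by a post; on reaching a hole it springs up to 0 by itself and stops and locks the disc.
- plunger_top (a point): Centre of the top of the plunger's round black cap, 30 mm across, 70 mm above the table when up, 58 mm when fully pressed. It rides on the disc 90 mm from the turning axis and turns with it. It stands between two posts, with 28 mm from its centre to the near side of each.
- post_lead (a point): Centre of the top of the upright steel post on the clockwise side of the plunger: 12 mm thick, standing 44 mm up from the disc (its top 96 mm above the table), 34 mm from the plunger's axis. Fixed to the disc. Pushing it clockwise turns the disc once the plunger is free.
- post_trail (a point): Centre of the top of the same kind of post on the other (counter-clockwise) side of the plunger, 34 mm from the plunger's axis.
- axis_top (a point): Point on the turning axis at the height of the disc's top, 52 mm above the table. An aluminium hub 48 mm across stands there, 15 mm high.
- dropper: Loose brown dropper bottle, 33 mm across, 106 mm tall, origin under its centre. To be left alone.
- cup_near: Loose specimen cup with white lid, 55 mm across, 72 mm tall, origin under its centre. To be left alone.
- reader_top (a point): Top centre of the fixed tube reader opposite the start hole: a white upright box, 34 x 50 mm, 125 mm tall, 126 to 160 mm from the turning axis. It has no part in the work.
- tube_mid (a point): Top of the disc at the middle one of three tubes fixed in the disc opposite the plunger, 72 mm from the axis. Five grey wells 28 mm wide, 20 mm high stand on that half of the disc, 45 degrees apart; the middle three hold tubes that reach about 145 mm above the table.

How it is judged (in metres and radians):
On the way, in this order (a step that is already met when the one before it is completed fails the run):
1. the plunger is pressed down by the fingers while the disc stands at the start hole (value of joint plunger above 0.0085 m and value of joint carousel_disc below 0.1 rad and contact force between the fingers and plunger above 1 N), for 0.1 s.
2. the disc is on its way to the next hole with the plunger out of the holes (value of joint carousel_disc above 0.2 rad and value of joint plunger above 0.006 m), for 0.1 s.
At the end, for the whole second after the job is handed in: The disc stands at the next hole clockwise (0.785 rad, within 0.05) and at rest, the plunger is back up to within 2.5 mm, and the bottle and the cup are within 20 mm of where they stood (value of joint carousel_disc between 0.735 and 0.835 rad and value of joint plunger below 0.0025 m and velocity of joint carousel_disc between -0.05 and 0.05 rad/s and distance of each of dropper, cup_near from where it was at the start of the episode below 0.02 m); the robot touches nothing.
It fails at once if the disc is turned past the next hole (value of joint carousel_disc above 1 rad).
It fails at once if the disc is turned the wrong way (value of joint carousel_disc below -0.2 rad).
It fails at once if the bottle or the cup is pushed away or lifted (distance of any of dropper, cup_near from where it was at the start of the episode above 0.03 m or height (world z) of any of dropper, cup_near above 0.015 m).
It fails at once if the disc, its posts or the plunger are gripped hard or pressed roughly (contact force between the fingers and carousel_disc above 50 N).
It also fails if it takes over 40 s, if anything falls off the work surface, if the arm or the gripper's body presses on something with over 40 N, if the wrist force passes 120 N, or if a joint passes its speed limit or range.

## Robot

A 6-joint arm with a two-finger parallel gripper is mounted at the origin on a cart in front of the work surface, level with it; the furniture and walls round the work are solid. World frame = base frame: x ahead of the robot, y to its left, z up, the work surface at z = 0. Lengths are in m, angles in degrees, forces in N, time in s.
With the tool pointing down it reaches from about 0.325 to 0.775 m from the base axis. Payload 5.5 kg.
Tool frame: the origin (TCP) lies at the centre of the arm's flange, where the gripper is bolted on; the fingertips stand 182 mm ahead of it and the grasp point (between the pads) lies 163 mm ahead of it; z points along the fingers, y is the direction in which the jaws open and shut (so a half turn about z gives the same grasp; the last joint's range is limited). The gripper opens to 88 mm and grips with 3 to 60 N. Pads are 20 mm wide; open, the fingers measure 115 mm over their backs; the gripper's body (75 mm by 178 mm) begins 61 mm behind the grasp point.
Start: joints at [61.897, 5.22, 70.514, -0, 104.267, -3.249], TCP at [0.252, 0.544, 0.405] pointing down, gripper open.
Joint ranges: [-164.24, 164.24], [-49.07, 125.15], [9.68, 141.18], [-86.29, 266.29], [3.28, 154.24], [-151.56, 151.56]. Speed limits (degrees/s): [147.25, 147.25, 172.46, 180, 180, 180].

## Interface

Orientations are given as [roll, pitch, yaw] about the fixed x, y, z axes, in that order (R = Rz(yaw) Ry(pitch) Rx(roll)).
In Python, from station import r gives the robot as it stands. The module is installed in compiled form; this text tells all that it offers. Calls block until the motion is done:
- r.reach(position, orientation): joint-space move of the TCP to a pose.
- r.servo_line(position, rotation=None, speed=0.15): straight line of the TCP; rotation=None keeps the orientation; speed is the mean speed in m/s.
- r.move_joints(angles): joint-space move.
- r.let_go() and r.grab(squeeze=None): open the fingers fully, or close them until they stop; squeeze is the grip in N (None keeps the last).
- r.wait(seconds).
- r.inverse_kinematics(position, orientation): joint angles nearest the present ones, or None.
- r.sense(): the state.
- r.snapshot(name): name is "scene" or "top"; returns a dict with "frame" (384x512x3 uint8, red, green, blue), "fx", "fy", "cx", "cy" (pixels), "R" (3x3) and "t" (3): a world point X has camera coordinates R X + t. Camera axes: x right, y down, z forward; pixel columns grow to the right and rows downward; lengths in m; the calibration is good to about 2 mm. A picture is of the moment at which its call begins. There is no depth.
A pose or a line that the arm cannot do raises r.IKError and nothing moves.
- r.hand_in(): hands the job in, once; it reports no verdict.
The state is a dict: "clock": time; "joints": joint angles; "joint_vel": joint speeds; "joint_torque": joint torques, N m; "tcp_pos": TCP position; "orientation": TCP orientation; "contact_force": force on the tool from outside, world axes, zero at the start; "torque": the same for the moment, N m; "opening": finger opening in m.
Only numpy, scipy, OpenCV 4.12 (cv2) and the standard library are available. Lean on these libraries where they do the work, as an engineer would, in place of code of your own. Each camera call takes 0.05 s, during which the arm holds its last target. There are 200 camera calls.

## Working session

There is one attempt and no reset: what is moved stays moved. The work goes in short steps, each a Python script; the robot and the scene stay as the last script left them, time stands still between calls to the robot, and variables do not carry over. Pictures are saved under pics/ and viewed, about 8 in all and at most 12, crops included, and the job is handed in when it is done.

```bash
mkdir -p pics; python3 - <<'E'
from station import r
import cv2,numpy as np,pickle
d={}
for n in("scene","top"):
    s=r.snapshot(n); d[n]=s
    cv2.imwrite(f"pics/{n}0.png",cv2.resize(s["frame"][:,:,::-1],(800,600),interpolation=cv2.INTER_CUBIC))
    print(n,s["fx"],s["cx"],s["cy"],"cam",-np.array(s["R"]).T@s["t"]);print(np.round(s["R"],3))
pickle.dump(d,open("snap0.pkl","wb"))
print(r.sense())
E
```

```text
scene 435.8730514743732 256.42701979536713 186.42104141526238 cam [ 0.04837138 -0.4004129   0.46246361]
[[ 0.791 -0.612  0.   ]
 [-0.253 -0.327 -0.91 ]
 [ 0.557  0.72  -0.414]]
top 443.2560563442195 257.2595229163118 183.13421854131585 cam [0.42903654 0.20484196 0.94875208]
[[ 0.022 -1.     0.02 ]
 [-0.993 -0.025 -0.119]
 [ 0.119 -0.017 -0.993]]
{'clock': 0.1, 'joints': array([ 6.18957226e+01,  5.25805806e+00,  7.05733768e+01, -6.53547736e-04,
        1.04266283e+02, -3.24834042e+00]), 'joint_vel': array([ 0.04687327, -0.04348441, -0.26920446, -0.0676173 , -0.12435313,
       -0.00583886]), 'joint_torque': array([ 3.02694578e-03, -4.47859454e+01, -4.07568741e+01,  7.01530091e-02,
        2.83605972e-02, -1.42991203e-04]), 'tcp_pos': array([0.25222816, 0.5444675 , 0.40364318]), 'orientation': array([-1.79902403e+02, -4.90443598e-03,  1.55143898e+02]), 'contact_force': array([0.23459224, 0.57357713, 0.92200269]), 'torque': array([0.06489449, 0.0301359 , 0.00584303]), 'opening': 0.08729258957473475}
```

View pics/top0.png

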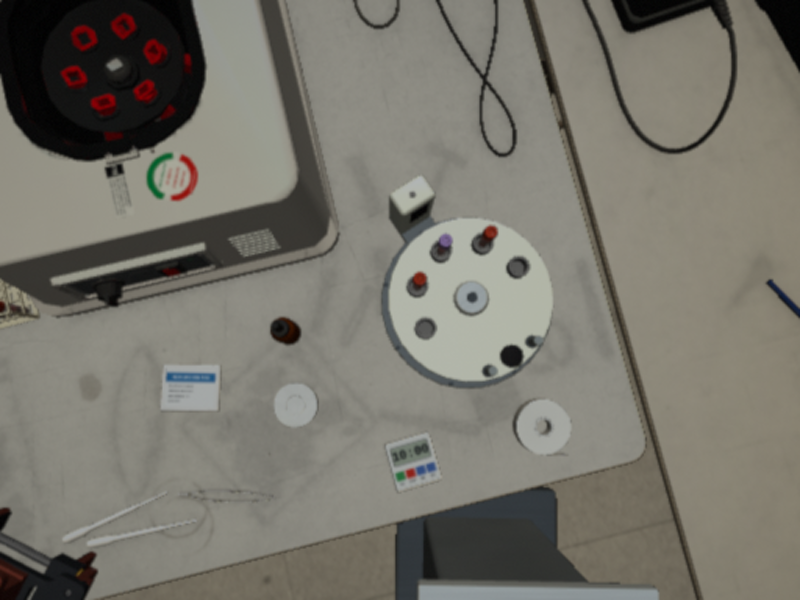

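View pics/scene0.png

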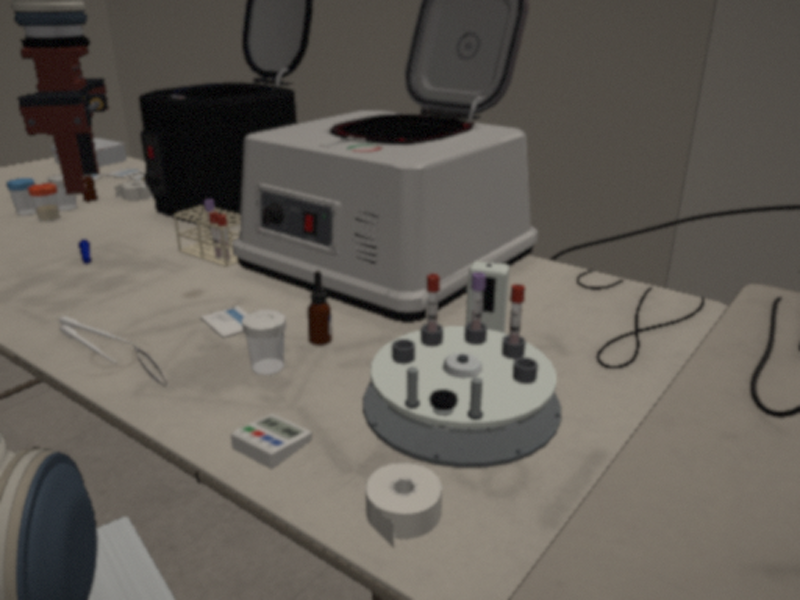

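The top view shows the disc hub at about (471,297), cap at (512,355) and post tops at (490,371) and (535,341). The lower-left post is the clockwise (lead) one. The scene view agrees, with the cap at (443,400). I'll take enlarged crops for the pixel positions.

```bash
python3 - <<'E'
import cv2,pickle,numpy as np
d=pickle.load(open("snap0.pkl","rb"))
a=d["top"]["frame"][130:255,235:365,::-1]; b=d["scene"]["frame"][195:295,225:365,::-1]
a=cv2.resize(a,None,fx=4,fy=4,interpolation=cv2.INTER_CUBIC); b=cv2.resize(b,None,fx=0.1*0+2,fy=2,interpolation=cv2.INTER_CUBIC)
c=np.zeros((500,800,3),np.uint8); c[:500,:520]=a; c[:200,520:800]=b
cv2.imwrite("pics/crop0.png",c)
E
```

```text
(no output)
```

View pics/crop0.png

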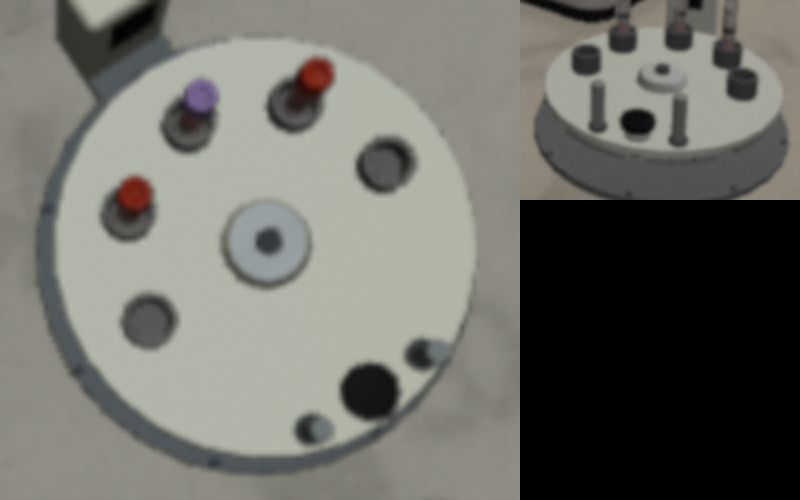

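The crop puts the hub at (267,242), cap at (370,391), lead post top at (319,429), trail post top at (438,352), and the cap in the scene view at (638,121). Next I'll project these to known heights and check them against the given sizes.

```bash
cat >geo.py <<'E'
import numpy as np,pickle
def ray(s,u,v,z):
    R=np.array(s["R"]);t=np.array(s["t"]);c=-R.T@t
    k=R.T@np.array([(u-s["cx"])/s["fx"],(v-s["cy"])/s["fy"],1]);return c+k*(z-c[2])/k[2]
E
python3 - <<'E'
from geo import *
from station import r
d=pickle.load(open("snap0.pkl","rb"));T=d["top"]
C=lambda u,v,z:ray(T,u/4+235-.375,v/4+130-.375,z)
P=dict(hub=C(267,242,.067),disc=C(264.5,247.5,.052),cap=C(370,391,.070),lead=C(319,429,.096),trail=C(438,352,.096),
 drop=ray(T,286/1.5625,331/1.5625,.1),cup=ray(T,295/1.5625,405/1.5625,.072),tape=ray(T,543/1.5625,427/1.5625,.03),tapeedge=ray(T,571/1.5625,427/1.5625,.03))
S=d["scene"];P["cap_s"]=ray(S,(638-520)/2+225-.25,121/2+195-.25,.070);P["hub_s"]=ray(S,(662-520)/2+225-.25,73/2+195-.25,.067)
for k,v in P.items(): print(k,v.round(4))
c=(P["hub"]+P["disc"])/2
for k in("cap","lead","trail"):
    e=P[k]-c;print(k,np.hypot(*e[:2]),np.degrees(np.arctan2(e[1],e[0])),np.hypot(*(P[k]-P["cap"])[:2]))
E
```

```text
hub [0.523  0.1006 0.067 ]
disc [0.5217 0.1001 0.052 ]
cap [0.4498 0.0491 0.07  ]
lead [0.4305 0.0781 0.096 ]
trail [0.4686 0.0209 0.096 ]
drop [0.4722 0.3302 0.1   ]
cup [0.3819 0.3193 0.072 ]
tape [ 3.581e-01 -2.000e-04  3.000e-02]
tapeedge [ 0.3589 -0.037   0.03  ]
cap_s [0.4475 0.0428 0.07  ]
hub_s [0.5181 0.0912 0.067 ]
cap 0.08884442925693338 -144.77442625556682 0.0
lead 0.09450595440503085 -166.4087381475997 0.03485680595278441
trail 0.09590606185543546 -124.07139479809913 0.033916249412543086
```

The top view fits the given sizes: cap radius 89 mm, posts 34–35 mm from the cap. The scene view is off by 6–9 mm along its shallow sight line, so I'm using the top view. Axis is (0.522, 0.100) and the start hole is at -145°. I'll approach with closed fingers, jaws tangential.

```bash
cat >>geo.py <<'E'
c=np.array([.5223,.1003])
def pose(a,tip,rad=.090):   # a: clockwise advance (rad) of fingertips from the start hole
    p=np.radians(-145)-a
    return [c[0]+rad*np.cos(p),c[1]+rad*np.sin(p),tip+.182],[180,0,35-np.degrees(a)]
E
python3 - <<'E'
from geo import *
from station import r
import cv2
for a,t in((.06,.21),(.06,.08),(.06,.058),(.5,.075),(1.0,.075),(1.0,.16)): print(a,t,np.round(r.inverse_kinematics(*pose(a,t)),1))
r.grab(5); r.reach(*pose(.06,.21))
r.servo_line(*pose(.06,.085),speed=.1); r.wait(.2)
s=r.sense();print(s["clock"],s["tcp_pos"],s["orientation"],s["opening"],s["contact_force"])
f=[r.snapshot(n)["frame"][:,:,::-1] for n in("top","scene")]
k=[cv2.resize(x,None,fx=4,fy=4,interpolation=cv2.INTER_CUBIC) for x in(f[0][160:250,265:365],f[1][180:280,240:340])]
o=np.zeros((400,800,3),np.uint8);o[:360,:400]=k[0];o[:,400:]=k[1];cv2.imwrite("pics/pre.png",o)
E
```

```text
0.06 0.21 [  2.5 -18.3  93.6  -0.  104.7  60.9]
0.06 0.08 [  2.5 -17.7 106.3  -0.   91.4  60.9]
0.06 0.058 [  2.5 -17.1 108.   -0.   89.1  60.9]
0.5 0.075 [  7.4 -18.7 107.6  -0.   91.1  91. ]
1.0 0.075 [ 12.8 -15.8 105.2  -0.   90.6 125.1]
1.0 0.16 [ 12.8 -17.   97.6  -0.   99.4 125.1]
4.95 [0.44572809 0.05319268 0.26750677] [ 1.79975702e+02 -4.44768444e-02  3.15621190e+01] 0.0005564803058595543 [-1.12027826 -0.06091315  0.50165613]
```

View pics/pre.png

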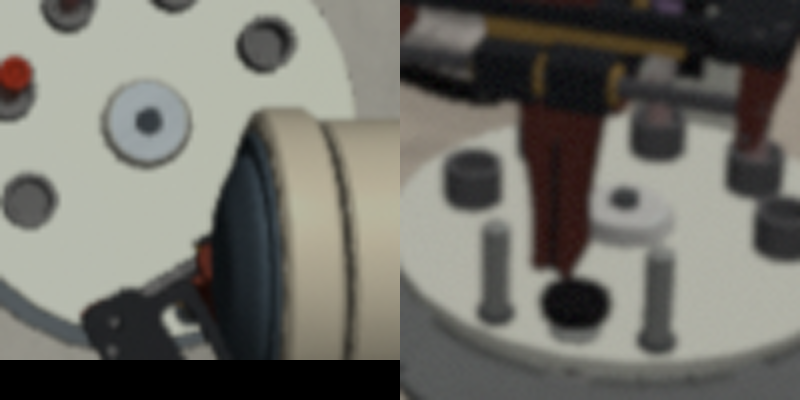

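The fingertips are above the cap at about (555,270) in the crop, between the posts and slightly towards the lead post. Now I'll press.

```bash
python3 - <<'E'
from geo import *
from station import r
b=r.sense()["contact_force"]
for t in(.073,.068,.064,.061,.0595,.0585):
    r.servo_line(*pose(.06,t),speed=.03); r.wait(.1)
    s=r.sense();f=s["contact_force"]-b;print(t,round(s["clock"],2),(s["tcp_pos"]-[0,0,.182]).round(4),f.round(1))
    if np.linalg.norm(f)>14: break
E
```

```text
0.073 5.7 [0.4457 0.0532 0.0731] [-1.1 -0.3  0.5]
0.068 6.12 [0.4459 0.0532 0.0687] [1.  0.1 4.3]
0.064 6.5 [0.4458 0.0532 0.0645] [0.7 0.7 6. ]
0.061 6.85 [0.4458 0.0533 0.0615] [0.9 1.6 6.1]
0.0595 7.2 [0.4458 0.0533 0.06  ] [2.2 0.9 6.6]
0.0585 7.55 [0.4458 0.0533 0.0591] [2.2 1.3 6.2]
```

Spring force is about 6 N at 11 mm depth, as expected. Next I'll push along the arc with the cap held down, then check.

```bash
python3 - <<'E'
from geo import *
from station import r
import cv2
for a in np.arange(.1,.56,.05):
    r.servo_line(*pose(a,.0585),speed=.05)
    s=r.sense();f=s["contact_force"];p=np.radians(-145)-a;tang=np.array([np.sin(p),-np.cos(p)])
    print(round(a,2),round(s["clock"],2),s["tcp_pos"].round(4),"tang",round(f[:2]@tang,1),f.round(1))
    if np.linalg.norm(f)>22: break
f=[r.snapshot(n)["frame"][:,:,::-1] for n in("top","scene")]
k=[cv2.resize(x,None,fx=4,fy=4,interpolation=cv2.INTER_CUBIC) for x in(f[0][160:250,235:335],f[1][180:280,230:330])]
o=np.zeros((400,800,3),np.uint8);o[:360,:400]=k[0];o[:,400:]=k[1];cv2.imwrite("pics/mid.png",o)
E
```

```text
0.1 7.8 [0.4439 0.0565 0.2412] tang 0.1 [2.  1.3 6.5]
0.15 8.05 [0.4418 0.0606 0.2412] tang 0.5 [1.6 1.4 7.1]
0.2 8.3 [0.4399 0.0647 0.2412] tang 0.5 [2.  1.4 6.7]
0.25 8.55 [0.4383 0.0688 0.2412] tang 0.8 [1.7 1.5 7.1]
0.3 8.8 [0.4369 0.0731 0.2413] tang 1.2 [1.7 1.9 6.4]
0.35 9.05 [0.4356 0.0774 0.2413] tang 1.2 [2.7 2.  6.5]
0.4 9.3 [0.4346 0.0817 0.2413] tang 2.2 [2.5 2.8 6.5]
0.45 9.55 [0.4338 0.0861 0.2413] tang 1.1 [3.  1.6 6.2]
0.5 9.8 [0.4332 0.0906 0.2413] tang 0.9 [3.2 1.3 5.8]
0.55 10.05 [0.4328 0.095  0.2413] tang 0.8 [3.1 1.  5.6]
```

View pics/mid.png

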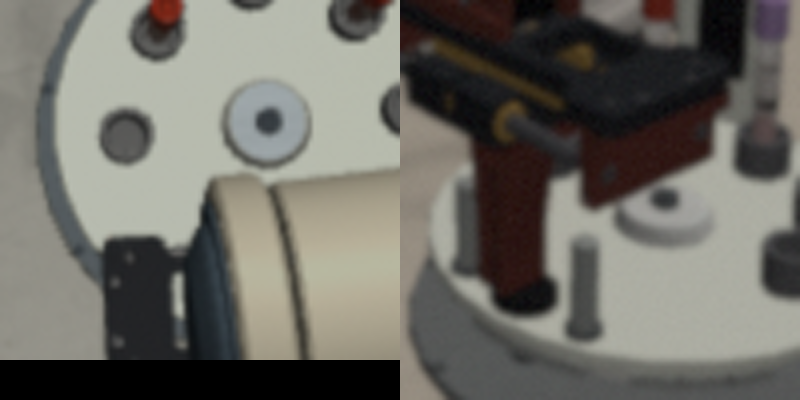

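The left well moved from 146.2° to 174.3° about the hub, so the disc has turned about 28° (0.49 rad) with the cap held under the fingers. I'll lift clear of the cap now and push the lead post on until it latches.

```bash
python3 - <<'E'
from geo import *
from station import r
import cv2
r.servo_line(*pose(.55,.078),speed=.06); r.wait(.1); b=r.sense()["contact_force"];print(b)
for a in list(np.arange(.6,.86,.05))+list(np.arange(.87,1.06,.015)):
    r.servo_line(*pose(a,.078),speed=.04)
    s=r.sense();f=s["contact_force"]-b;p=np.radians(-145)-a;tang=np.array([np.sin(p),-np.cos(p)])
    t=f[:2]@tang
    print(round(a,3),round(s["clock"],2),"tang",round(t,1),f.round(1))
    if np.linalg.norm(f)>7: break
f=[r.snapshot(n)["frame"][:,:,::-1] for n in("top","scene")]
k=[cv2.resize(x,None,fx=4,fy=4,interpolation=cv2.INTER_CUBIC) for x in(f[0][140:240,235:335],f[1][190:290,225:325])]
cv2.imwrite("pics/end.png",np.hstack(k))
E
```

```text
[0.73641177 1.13238908 1.75113073]
0.6 10.98 tang -1.3 [-0.9 -1.3 -1.7]
0.65 11.24 tang -0.3 [-1.3 -0.2 -2. ]
0.7 11.5 tang -1.0 [-0.3 -0.9 -1.5]
0.75 11.76 tang -0.7 [ 0.  -0.7 -1.8]
0.8 12.02 tang 0.2 [-0.4  0.3 -2.5]
0.85 12.28 tang -1.9 [-0.8 -1.7 -1.4]
0.87 12.53 tang -1.9 [-1.2 -1.7 -1.3]
0.885 12.78 tang -2.0 [-0.6 -1.9 -1.7]
0.9 13.03 tang -3.2 [-1.1 -3.  -1.2]
0.915 13.28 tang -0.6 [-0.9 -0.4 -2.2]
0.93 13.53 tang -1.1 [-0.5 -1.  -1.7]
0.945 13.78 tang -0.7 [-0.8 -0.5 -2.3]
0.96 14.03 tang -1.7 [-1.6 -1.2 -2. ]
0.975 14.28 tang -1.7 [-0.8 -1.5 -1.3]
0.99 14.53 tang -1.0 [-0.2 -1.  -2.2]
1.005 14.78 tang -2.6 [-1.4 -2.2 -2.1]
1.02 15.03 tang -2.7 [-1.5 -2.3 -1.3]
1.035 15.28 tang -6.5 [-4.  -5.4  0.3]
1.05 15.53 tang -11.9 [ -6.5 -10.1   3.3]
```

View pics/end.png

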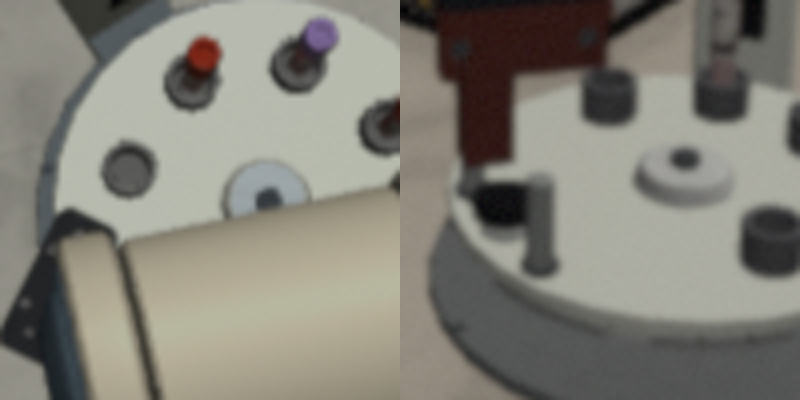

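The well is now at about 193°, a turn of roughly 46°, and the push force rose sharply at a hard stop. The plunger has latched and the cap stem is visible again. I'll back off, lift and check with a clear view.

```bash
python3 - <<'E'
from geo import *
from station import r
import cv2
r.servo_line(*pose(.93,.08),speed=.04); r.servo_line(*pose(.93,.22),speed=.12)
r.move_joints([61.897,5.22,70.514,0,104.267,-3.249]); r.wait(.3)
s=r.sense();print(s["clock"],s["contact_force"])
d={n:r.snapshot(n) for n in("top","scene")};pickle.dump(d,open("snap1.pkl","wb"))
f=[d[n]["frame"][:,:,::-1] for n in("top","scene")]
k=[cv2.resize(f[0][130:255,160:365],None,fx=3,fy=3,interpolation=cv2.INTER_CUBIC)[:,:410*2],cv2.resize(f[1][195:295,225:365],None,fx=2,fy=2,interpolation=cv2.INTER_CUBIC)]
o=np.zeros((580,620,3),np.uint8);o[:375,:615]=k[0];o[380:,:280]=k[1];cv2.imwrite("pics/fin.png",o)
# loose items: image change around them
a=pickle.load(open("snap0.pkl","rb"))["top"]["frame"].astype(int)
print("diff at dropper/cup",np.abs(a-d["top"]["frame"])[195:280,165:215].max())
E
```

```text
19.5333 [-0.53211199 -0.45918316 -0.26850755]
diff at dropper/cup 14
```

View pics/fin.png

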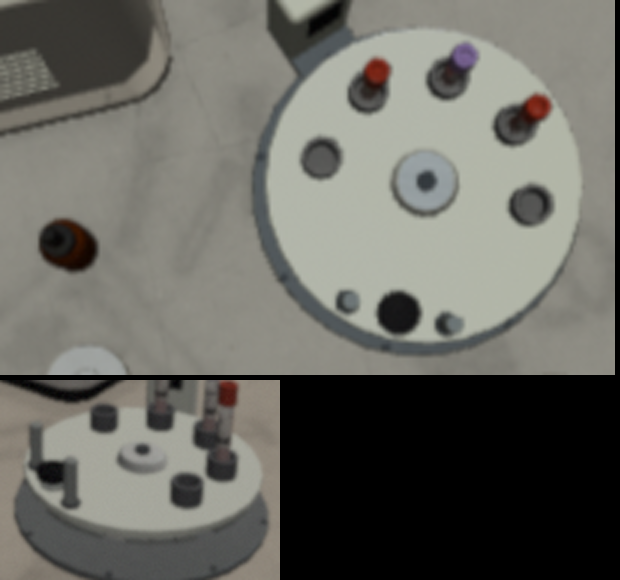

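Top view: the cap is at (399,313), hub at (426,181), and the bottle and cup look unmoved. I'll do one numeric check of the angle before handing in.

```bash
python3 - <<'E'
from geo import *
from station import r
T=pickle.load(open("snap1.pkl","rb"))["top"]
C=lambda u,v,z:ray(T,u/3+160-.33,v/3+130-.33,z)
B=lambda u,v,z:ray(T,u/4+235-.375,v/4+130-.375,z)
ang=lambda P:np.degrees(np.arctan2(*(P[:2]-c)[::-1]))
for n,z,o,w in(("cap",.07,(370,391),(399,313)),("lead",.096,(319,429),(350,301)),("trail",.096,(438,352),(453,322)),("wellL",.072,(149,321),(321,158)),("wellR",.072,(386,164),(531,205))):
    P,Q=B(*o,z),C(*w,z);print(n,Q.round(4),"r",np.hypot(*(Q[:2]-c)).round(4),"turn",((ang(P)-ang(Q))%360).round(1))
r.hand_in()
E
```

```text
cap [0.4352 0.1173 0.07  ] r 0.0888 turn 46.2
lead [0.4419 0.1513 0.096 ] r 0.0952 turn 45.9
trail [0.4301 0.0853 0.096 ] r 0.0935 turn 46.7
wellL [0.5363 0.1707 0.072 ] r 0.0718 turn 45.8
wellR [0.5084 0.0306 0.072 ] r 0.0711 turn 46.3
the job is handed in; nothing more can be done
```

The carousel has been turned on by one hole clockwise and the job is handed in, at about 19.5 s of the 40 s allowed. No verdict was reported.

I pressed the plunger down about 11 mm with closed fingertips, at about 6 N. I carried the disc round to about 0.49 rad, with the fingers dragging the held-down cap. Then I lifted clear of the cap and pushed the lead post until it stopped hard at about 12 N. After that I backed off, lifted and returned the arm to its start pose.

**Disc:** five features in the last picture show a turn of 45.8 to 46.7 degrees. That is about 0.81 rad, inside the 0.735 to 0.835 window. It sits slightly above 45 degrees, which fits the lock's play plus measuring error.

**Plunger:** I did not measure its height. That it is back up rests on the hard stop and on the stem showing under the cap.

**Bottle and cup:** the image around them changed by at most 14 grey levels from the first picture, so they did not visibly move. The arm was clear, with wrist force under 1 N.

**Disagreement:** the first scene-camera readings differed from the top camera by 6 to 10 mm. I put that down to that camera's shallow sight line and used the top camera throughout.

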